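# Reverse the teardown row for reassembly

## Task

The four parts on the blue pads of the grey rail stand in the order in which they came out of the console, starting at the rail's orange end block. Move them to the bays of the black tray in the reverse order, so that the part now farthest from the rail's orange block ends up in the bay next to the tray's orange block, and so on, one part to a bay. Stand each part upright and flat in the middle of its bay, set down rather than dropped, and leave the solder spool, jar and multimeter where they are.

Things in the scene. Friction and masses are not known exactly. Their poses are not given: they have to be found in the camera images.
- battery_centre (a point): yellow box-shaped battery pack with a black top and two brass contacts, 34 (own x) x 44 (own y) x 48 mm tall, vertical sides. Loose, standing upright; 35 to 170 g. This point is its centre, 24 mm above its underside; z is up, x and y are square to its sides.
- heatsink_centre (a point): copper heat sink with upright fins, 38 x 38 x 48 mm tall, to be gripped on any two opposite sides like a plain block. Loose, standing upright; 35 to 170 g. This point is its centre, 24 mm above its underside; z is up, x and y are square to its sides.
- motor_centre (a point): small motor: upright silver can 32 mm in diameter on a dark 36 x 36 x 5 mm foot plate, 48 mm tall with the brass shaft end on top (white collar round it); the plain can runs from 5 to 44 mm above the underside. Loose, standing upright; 35 to 170 g. This point is its centre, 24 mm above its underside; z is up, x and y are square to its sides.
- joystick_centre (a point): thumbstick module: green square box 32 x 32 mm (from 4 to 34 mm above the underside) on a green 38 x 38 x 4 mm base plate, with a black round cap 30 mm in diameter on top, 48 mm tall overall. Loose, standing upright; 35 to 170 g. This point is its centre, 24 mm above its underside; z is up, x and y are square to its sides.
- pad_battery: fixed flat blue pad on the grey rail, 62 x 62 x 6 mm, on which the battery stands at the start; origin at the centre of its underside (the battery's underside starts 6 mm above it). It stays put, so it still tells where in the row the battery began. Axes parallel to the rail's.
- pad_heatsink: fixed flat blue pad on the grey rail, 62 x 62 x 6 mm, on which the heatsink stands at the start; origin at the centre of its underside (the heatsink's underside starts 6 mm above it). It stays put, so it still tells where in the row the heatsink began. Axes parallel to the rail's.
- pad_motor: fixed flat blue pad on the grey rail, 62 x 62 x 6 mm, on which the motor stands at the start; origin at the centre of its underside (the motor's underside starts 6 mm above it). It stays put, so it still tells where in the row the motor began. Axes parallel to the rail's.
- pad_joystick: fixed flat blue pad on the grey rail, 62 x 62 x 6 mm, on which the joystick stands at the start; origin at the centre of its underside (the joystick's underside starts 6 mm above it). It stays put, so it still tells where in the row the joystick began. Axes parallel to the rail's.
- rail: fixed grey teardown rail, 78 (x) x 320 (y) x 6 mm, carrying four blue pads in a row along its y axis at y = +114, +38, -38, -114 mm; tops of the pads are 12 mm above the table. Origin at the centre of its underside; its +y end carries the orange end block (70 x 14 x 20 mm, centred at y = +167 mm).
- tray: fixed black reassembly tray, 78 (x) x 320 (y) mm, with four square bays in a row along its y axis, bay centres at x = 0 and y = +114, +38, -38, -114 mm. Bay floors (grey) are 9 mm above the table, 62 x 62 mm between lips; the lips are 3 mm higher (12 mm above the table). Origin at the centre of its underside; its +y end carries the orange end block (70 x 14 x 20 mm, centred at y = +167 mm). Tray and rail change sides between starts.
- spool_centre (a point): bystander, not to be disturbed: solder spool standing on its flange, blue flanges 52 mm across, 30 mm high; this point is 15 mm above its underside.
- flux_centre (a point): bystander, not to be disturbed: small jar with a red cap, 40 mm across, 45 mm high; this point is 22.5 mm above its underside.
- multimeter_centre (a point): bystander, not to be disturbed: orange multimeter lying flat, 150 x 78 x 43 mm; this point is 18 mm above its underside.
Things that resemble listed ones, but are neither listed nor needed, are in the scene too. Leave any purple look-alike of the part that bears motor_centre alone.

How it is judged (in metres and radians):
At the end, for the whole second after the job is handed in: Each part is at rest, upright (0.06 rad), flat on its bay floor (height within 4 mm), centre within 15 mm of the bay centre in tray x and y, in reversed order: the part whose pad lies at y on the rail is in the bay at -y on the tray (x of battery_centre in the frame of tray between -0.015 and 0.015 m and z of battery_centre in the frame of tray between 0.029 and 0.037 m and angle between each of battery_centre, heatsink_centre, motor_centre, joystick_centre's own z axis and vertical below 0.06 rad and linear speed of each of battery, heatsink, motor, joystick below 0.02 m/s and ((y of pad_battery in the frame of rail between 0.094 and 0.134 m and y of battery_centre in the frame of tray between -0.129 and -0.099 m) or (y of pad_battery in the frame of rail between 0.018 and 0.058 m and y of battery_centre in the frame of tray between -0.053 and -0.023 m) or (y of pad_battery in the frame of rail between -0.058 and -0.018 m and y of battery_centre in the frame of tray between 0.023 and 0.053 m) or (y of pad_battery in the frame of rail between -0.134 and -0.094 m and y of battery_centre in the frame of tray between 0.099 and 0.129 m)) and x of heatsink_centre in the frame of tray between -0.015 and 0.015 m and z of heatsink_centre in the frame of tray between 0.029 and 0.037 m and ((y of pad_heatsink in the frame of rail between 0.094 and 0.134 m and y of heatsink_centre in the frame of tray between -0.129 and -0.099 m) or (y of pad_heatsink in the frame of rail between 0.018 and 0.058 m and y of heatsink_centre in the frame of tray between -0.053 and -0.023 m) or (y of pad_heatsink in the frame of rail between -0.058 and -0.018 m and y of heatsink_centre in the frame of tray between 0.023 and 0.053 m) or (y of pad_heatsink in the frame of rail between -0.134 and -0.094 m and y of heatsink_centre in the frame of tray between 0.099 and 0.129 m)) and x of motor_centre in the frame of tray between -0.015 and 0.015 m and z of motor_centre in the frame of tray between 0.029 and 0.037 m and ((y of pad_motor in the frame of rail between 0.094 and 0.134 m and y of motor_centre in the frame of tray between -0.129 and -0.099 m) or (y of pad_motor in the frame of rail between 0.018 and 0.058 m and y of motor_centre in the frame of tray between -0.053 and -0.023 m) or (y of pad_motor in the frame of rail between -0.058 and -0.018 m and y of motor_centre in the frame of tray between 0.023 and 0.053 m) or (y of pad_motor in the frame of rail between -0.134 and -0.094 m and y of motor_centre in the frame of tray between 0.099 and 0.129 m)) and x of joystick_centre in the frame of tray between -0.015 and 0.015 m and z of joystick_centre in the frame of tray between 0.029 and 0.037 m and ((y of pad_joystick in the frame of rail between 0.094 and 0.134 m and y of joystick_centre in the frame of tray between -0.129 and -0.099 m) or (y of pad_joystick in the frame of rail between 0.018 and 0.058 m and y of joystick_centre in the frame of tray between -0.053 and -0.023 m) or (y of pad_joystick in the frame of rail between -0.058 and -0.018 m and y of joystick_centre in the frame of tray between 0.023 and 0.053 m) or (y of pad_joystick in the frame of rail between -0.134 and -0.094 m and y of joystick_centre in the frame of tray between 0.099 and 0.129 m))); the robot touches nothing.
It fails at once if the battery is dropped: it falls free of the fingers faster than 0.6 m/s (a fall of about 2 cm) (contact force between the fingers and battery below 0.01 N and linear speed of battery above 0.6 m/s).
It fails at once if the heatsink is dropped: it falls free of the fingers faster than 0.6 m/s (a fall of about 2 cm) (contact force between the fingers and heatsink below 0.01 N and linear speed of heatsink above 0.6 m/s).
It fails at once if the motor is dropped: it falls free of the fingers faster than 0.6 m/s (a fall of about 2 cm) (contact force between the fingers and motor below 0.01 N and linear speed of motor above 0.6 m/s).
It fails at once if the joystick is dropped: it falls free of the fingers faster than 0.6 m/s (a fall of about 2 cm) (contact force between the fingers and joystick below 0.01 N and linear speed of joystick above 0.6 m/s).
It fails at once if the spool, jar or multimeter is moved by more than 2 cm (distance of any of spool_centre, flux_centre, multimeter_centre from where it was at the start of the episode above 0.02 m).
It also fails if it takes over 96 s, if anything falls off the work surface, if the arm or the gripper's body presses on something with over 40 N, if the wrist force passes 120 N, or if a joint passes its speed limit or range.

## Robot

A 7-joint arm with a two-finger parallel gripper is mounted at the origin on the work surface. World frame = base frame: x ahead of the robot, y to its left, z up, the work surface at z = 0. Lengths are in mm, angles in rad, forces in N, time in s.
With the tool pointing down it reaches from about 400 to 875 mm from the base axis. Payload 19.3 kg.
Tool frame: the origin (TCP) lies at the very end of the fingers, on their centre line; the grasp point (between the pads) lies 19 mm behind it (grip_point_offset is the z of the grasp point in the tool frame, in mm); z points along the fingers, y is the line along which they close (so a half turn about z gives the same grasp; the last joint's range is limited). The gripper opens to 85 mm and grips with 20 to 120 N. Pads are 22 mm wide; open, the fingers measure 114 mm over their backs; the gripper's body (76 mm by 85 mm) begins 54 mm behind the grasp point. The pads swing forward as they close: fully open they stand 13 mm farther back than shut.
Start: joints at [-1.344, 0.521, -0.036, 1.599, 0.021, 1.021, -0.113], TCP at [182.807, 597.659, 231.291] pointing down, gripper open.
Joint ranges: [-2.91, 2.91], [-0.3, 2.13], [-1.5, 1.42], [0.17, 2.43], [-1.26, 4.41], [0.16, 1.93], [-2.52, 2.52]. Speed limits (rad/s): [1.89, 1.89, 2.39, 2.39, 3.01, 3.01, 3.01].

## Interface

Orientations are given as a 3x3 rotation matrix whose columns are the frame's x, y, z axes.
In Python, from workcell import movep, movel, goto_joints, open_gripper, clamp, wait, inverse_kinematics, read_state, camera, PlanningError, finish_job, grip_point_offset gives the robot as it stands. Calls block until the motion is done:
- movep(position, orientation): joint-space move of the TCP to a pose.
- movel(position, frame=None, max_speed=150, guard=None): straight line of the TCP; frame=None keeps the orientation; max_speed is the mean speed in mm/s. With guard (N) it stops when the force on the tool has changed by that much, and returns True; else False.
- goto_joints(angles): joint-space move.
- open_gripper() and clamp(): open the fingers fully, or close them until they stop; the grip force is fixed at half the most.
- wait(seconds).
- inverse_kinematics(position, orientation): joint angles nearest the present ones, or None.
- read_state(): the state.
- camera(name): name is "scene" or "side" or "wrist"; returns a dict with "image" (480x640x3 uint8, blue, green, red), "range_z" (480x640 float32, mm along the optical axis (not along the pixel's ray), 0 where there is no reading), "fx", "fy", "cx", "cy" (pixels), "cam_to_world" (4x4, takes a point from camera to world coordinates). Camera axes: x right, y up, looking along -z (the intrinsics and any distortion apply to the point x, -y, -z); pixel columns grow to the right and rows downward; lengths in mm; the calibration is good to about 2 mm. A picture is of the moment at which its call begins.
A pose or a line that the arm cannot do raises PlanningError and nothing moves.
- finish_job(): hands the job in; it is judged then, once.
The state is a dict: "time": time; "qpos": joint angles; "qvel": joint speeds; "joint_efforts": joint torques, N m; "eef_pos": TCP position; "tool_rot": TCP orientation; "ft_force": force on the tool from outside, world axes, zero at the start; "torque": the same for the moment, N m; "finger_gap": finger opening in mm; "gripper_force": force on a finger pad.
Only numpy, scipy, OpenCV 4.12 (cv2) and the standard library are available. Lean on these libraries where they do the work, as an engineer would, in place of code of your own. Each camera call takes 0.05 s, during which the arm holds its last target. There are 200 camera calls.

## Working session

There is one attempt and no reset: what is moved stays moved. The work goes in short steps, each a Python script; the robot and the scene stay as the last script left them, time stands still between calls to the robot, and variables do not carry over. Pictures are saved under pics/ and viewed, at most 14 in all, crops included, and the job is handed in when it is done.

```bash
ls; mkdir -p pics
python3 - <<'E'
from workcell import *
import cv2, numpy as np, pickle
for n in ("scene","side"):
    c=camera(n); cv2.imwrite(f"pics/{n}0.png",c["image"]); pickle.dump(c,open(n+"0.pkl","wb"))
    print(n,c["fx"],c["fy"],c["cx"],c["cy"],np.round(c["cam_to_world"],3).tolist(),[k for k in c],(c["range_z"]>0).mean())
s=read_state(); print(s["time"],s["finger_gap"],grip_point_offset, np.round(s["tool_rot"],3).tolist())
E
```

```text
pics
scene 545.9792381138052 545.9792381138052 308.809099310093 232.41380969077449 [[0.513, -0.574, 0.638, 1233.824], [0.858, 0.338, -0.386, -381.915], [0.006, 0.746, 0.666, 728.937], [0.0, 0.0, 0.0, 1.0]] ['image', 'range_z', 'fx', 'fy', 'cx', 'cy', 'cam_to_world'] 0.9958235677083334
side 568.6153764083242 568.6153764083242 324.96715670737973 241.85019023741805 [[0.889, 0.351, -0.294, 275.109], [-0.457, 0.703, -0.544, -608.702], [0.016, 0.619, 0.786, 890.756], [0.0, 0.0, 0.0, 1.0]] ['image', 'range_z', 'fx', 'fy', 'cx', 'cy', 'cam_to_world'] 0.9960709635416667
0.1 85.60012848721516 -18.700000000000003 [[-0.956, 0.292, -0.0], [0.292, 0.956, -0.001], [-0.0, -0.001, -1.0]]
```

View pics/scene0.png

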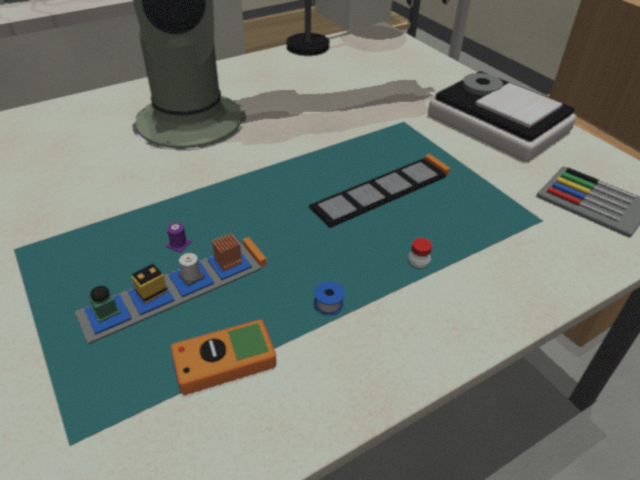

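View pics/side0.png

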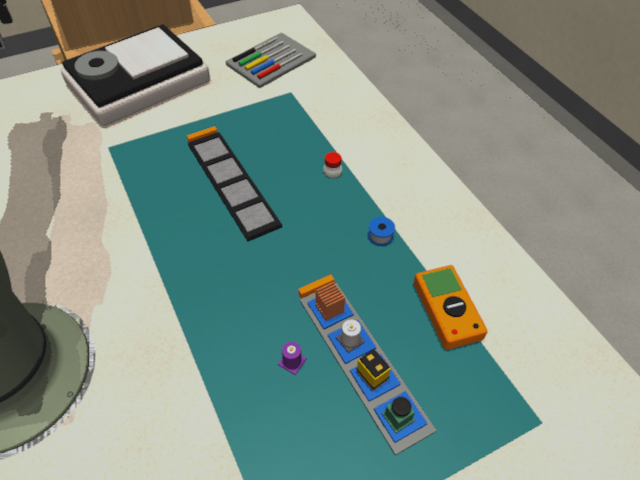

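Both views show the same things. The rail carries, from its orange block outward, the heatsink at scene (227,250), motor (189,265), battery (149,282) and joystick (103,302). The tray's orange block is at (437,165), at the far end of the bays. The motor could be confused with the purple look-alike at (177,237), which is off the rail. The silver can on the blue pad is the real motor. Next I'll measure positions.

```bash
cat > h.py <<'E'
import numpy as np, cv2, pickle
def cloud(c):
    h,w=c["range_z"].shape; u,v=np.meshgrid(np.arange(w),np.arange(h)); z=c["range_z"]
    P=np.stack([(u-c["cx"])/c["fx"]*z,-(v-c["cy"])/c["fy"]*z,-z,np.ones_like(z)],-1)@np.array(c["cam_to_world"]).T
    P=P[...,:3]; P[z<=0]=np.nan; return P
def ray(c,uv,zp):
    uv=np.atleast_2d(uv).astype(float); M=np.array(c["cam_to_world"])
    d=np.stack([(uv[:,0]-c["cx"])/c["fx"],-(uv[:,1]-c["cy"])/c["fy"],-np.ones(len(uv))],-1)@M[:3,:3].T
    return (M[:3,3]+d*((zp-M[2,3])/d[:,2])[:,None])[:,:2]
def blobs(m,n=60):
    m=cv2.morphologyEx(m.astype(np.uint8),cv2.MORPH_OPEN,np.ones((2,2)))
    k,l,s,cen=cv2.connectedComponentsWithStats(m)
    return [(l==i,s[i,4],cen[i]) for i in range(1,k) if s[i,4]>=n]
E
python3 - <<'E'
from h import *
for n in ("scene","side"):
    c=pickle.load(open(n+"0.pkl","rb")); hsv=cv2.cvtColor(c["image"],cv2.COLOR_BGR2HSV); P=cloud(c)
    H,S,V=hsv[...,0].astype(int),hsv[...,1].astype(int),hsv[...,2].astype(int)
    ws=(P[...,0]>350)&(P[...,0]<1000)&(np.abs(P[...,1])<700)
    print(n)
    for nm,m,zp in (("blue",(H>100)&(H<120)&(S>140)&(V>80),12),("orange",(H<16)&(S>180)&(V>120),20),("greyfloor",(S<40)&(V>70)&(V<190)&(P[...,2]<18),9)):
        for b,a,cen in blobs(m&ws):
            ys,xs=np.nonzero(b); p=ray(c,np.c_[xs,ys],zp); r=cv2.minAreaRect(p.astype(np.float32))
            print(nm,a,np.round(cen),"c",np.round(p.mean(0)),"rect",np.round(r[0]),np.round(r[1]),round(r[2],1),"z",np.round(np.nanpercentile(P[b][:,2],[10,90])))
    for b,a,cen in blobs((P[...,2]>25)&(P[...,2]<75)&ws):
        p=P[b]; t=p[p[:,2]>np.percentile(p[:,2],95)-8]; r=cv2.minAreaRect(t[:,:2].astype(np.float32))
        print("tall",a,np.round(cen),"top",np.round(r[0]),np.round(r[1]),round(r[2],1),"z",np.round(np.percentile(p[:,2],95)))
E
```

```text
scene
blue 135 [569. 191.] c [718. 589.] rect [717. 589.] [67. 16.] 17.6 z [17. 23.]
blue 320 [230. 269.] c [ 560. -142.] rect [ 547. -136.] [62. 60.] 1.8 z [ 9. 14.]
blue 484 [192. 283.] c [ 557. -216.] rect [ 549. -212.] [62. 60.] 1.6 z [10. 14.]
blue 601 [331. 295.] c [708. -18.] rect [713. -22.] [53. 76.] 58.6 z [ 2. 32.]
blue 436 [150. 302.] c [ 564. -294.] rect [ 551. -288.] [62. 60.] 1.1 z [ 9. 14.]
blue 597 [110. 318.] c [ 562. -363.] rect [ 553. -363.] [62. 60.] 1.5 z [10. 14.]
orange 161 [423. 246.] c [697. 197.] rect [697. 197.] [31. 31.] 59.5 z [43. 47.]
greyfloor 79844 [347. 350.] c [811. -13.] rect [666.  68.] [ 617. 1261.] 0.5 z [-2.  2.]
greyfloor 409 [420. 173.] c [499. 355.] rect [498. 356.] [60. 60.] 2.3 z [ 7. 12.]
greyfloor 441 [394. 184.] c [502. 280.] rect [502. 280.] [60. 60.] 1.7 z [ 8. 12.]
greyfloor 480 [367. 195.] c [505. 204.] rect [505. 204.] [60. 60.] 2.2 z [ 8. 12.]
greyfloor 521 [338. 208.] c [508. 128.] rect [508. 128.] [60. 60.] 0.8 z [ 8. 12.]
greyfloor 1797 [164. 300.] c [ 567. -268.] rect [ 553. -250.] [ 79. 318.] 1.6 z [3. 8.]
greyfloor 139 [419
[... 2060 characters left out ...]
[255. 217.] c [508. 123.] rect [508. 123.] [61. 61.] 2.5 z [ 7. 12.]
greyfloor 77 [381. 240.] c [707. -43.] rect [706. -43.] [16. 36.] 54.8 z [ 2. 13.]
greyfloor 2353 [373. 384.] c [ 539. -293.] rect [ 546. -255.] [ 78. 318.] 1.8 z [3. 9.]
tall 2865 [157.  79.] top [0. 0.] [0. 0.] 0.0 z nan
tall 243 [333. 161.] top [0. 0.] [0. 0.] 0.0 z nan
tall 439 [382. 227.] top [0. 0.] [0. 0.] 0.0 z nan
tall 3235 [451. 305.] top [0. 0.] [0. 0.] 0.0 z nan
tall 684 [330. 299.] top [0. 0.] [0. 0.] 0.0 z nan
tall 396 [351. 332.] top [0. 0.] [0. 0.] 0.0 z nan
tall 349 [292. 353.] top [0. 0.] [0. 0.] 0.0 z nan
tall 790 [374. 368.] top [0. 0.] [0. 0.] 0.0 z nan
tall 581 [400. 411.] top [0. 0.] [0. 0.] 0.0 z nan
```

```bash
cat >> h.py <<'E'
def R(deg):  # tool down, closing axis (y) at deg from world x
    a=np.deg2rad(deg); y=np.array([np.cos(a),np.sin(a),0]); z=np.array([0,0,-1.]); return np.stack([np.cross(y,z),y,z],-1)
E
python3 - <<'E'
from workcell import *
from h import *
for nm,p,a in (("tray",[503,239,330],2.4),("rail",[548,-252,330],1.7)):
    try: movep(p,R(a-0))
    except PlanningError as e: print(e); movep(p,R(a+180))
    c=camera("wrist"); cv2.imwrite(f"pics/w_{nm}.png",c["image"]); pickle.dump(c,open(f"w_{nm}.pkl","wb"))
    print(np.round(read_state()["qpos"],2),read_state()["time"],c["fx"],np.round(np.array(c["cam_to_world"]),2).tolist())
E
```

```text
[-0.85  0.34  0.4   1.67 -0.14  1.16 -0.37] 1.9333 345.3310453886918 [[1.0, -0.04, -0.01, 497.94], [0.04, 0.96, 0.29, 314.85], [-0.0, -0.29, 0.96, 472.51], [0.0, 0.0, 0.0, 1.0]]
[-0.15  0.49  0.72  1.56 -0.33  1.23  0.67] 3.775 345.3310453886918 [[1.0, -0.03, -0.01, 544.95], [0.03, 0.96, 0.29, -176.34], [0.0, -0.29, 0.96, 472.82], [0.0, 0.0, 0.0, 1.0]]
```

View pics/w_rail.png

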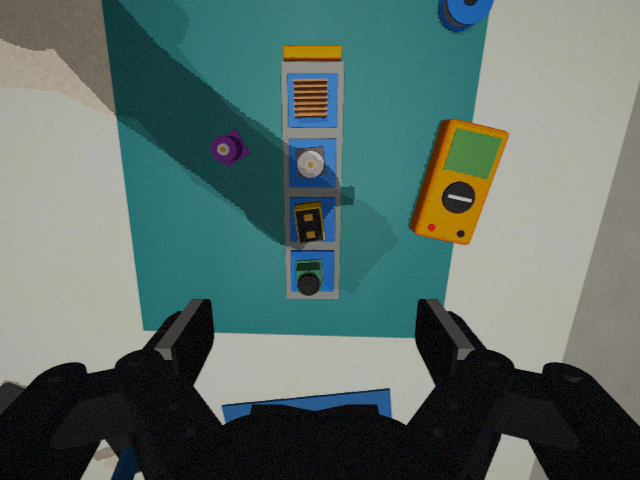

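View pics/w_tray.png

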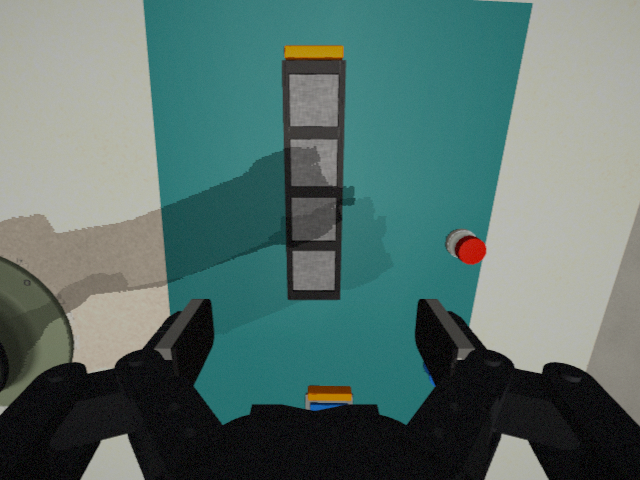

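The wrist view shows all four parts on the rail: heatsink (311,98), motor (311,163), battery (309,222) and joystick (308,275). The purple look-alike is off the rail at (229,150). The tray bays are empty, at column 315 and rows 100 to 270. Part yaws look small, about 10° for the battery. I'll check the choice in one close crop and measure.

Run:
```python
from h import *
c=pickle.load(open("w_tray.pkl","rb")); P=cloud(c); hsv=cv2.cvtColor(c["image"],cv2.COLOR_BGR2HSV).astype(int); H,S,V=hsv[...,0],hsv[...,1],hsv[...,2]
roi=np.zeros(H.shape,bool); roi[70:296,286:342]=1
for b,a,cen in blobs((S<60)&(V>66)&roi,150):
    ys,xs=np.nonzero(b); r=cv2.minAreaRect(ray(c,np.c_[xs,ys],9).astype(np.float32)); print("floor",a,np.round(cen),np.round(r[0],1),np.round(r[1]),r[2])
c=pickle.load(open("w_rail.pkl","rb")); P=cloud(c); hsv=cv2.cvtColor(c["image"],cv2.COLOR_BGR2HSV).astype(int); H,S,V=hsv[...,0],hsv[...,1],hsv[...,2]
for b,a,cen in blobs((H>100)&(H<120)&(S>120)&(np.arange(480)<310)[:,None]&(abs(np.arange(640)-312)<35)[None],150):
    ys,xs=np.nonzero(b); r=cv2.minAreaRect(ray(c,np.c_[xs,ys],12).astype(np.float32)); print("pad",a,np.round(cen),np.round(r[0],1),np.round(r[1]),r[2])
roi=np.zeros(H.shape,bool); roi[68:300,280:345]=1
for k in ("w_rail","scene0","side0"):
    c=pickle.load(open(k+".pkl","rb")); P=np.nan_to_num(cloud(c),nan=-999); hv=cv2.cvtColor(c["image"],cv2.COLOR_BGR2HSV).astype(int)
    m=(P[...,2]>22)&(P[...,2]<75)&(abs(P[...,0]-548)<45)&(P[...,1]<-108)&(P[...,1]>-410)
    for b,a,cen in blobs(m):
        q=P[b]; zt=np.percentile(q[:,2],95)
        t=b&(P[...,2]>52); ys,xs=np.nonzero(t); r=cv2.minAreaRect(ray(c,np.c_[xs,ys],60).astype(np.float32))
        gr=b&(P[...,2]<52)&(P[...,2]>40)&(hv[...,0]>45)&(hv[...,0]<85)&(hv[...,1]>80)
        print(k,a,np.round(cen),"top",np.round(r[0],1),np.round(r[1]),round(r[2],1),"mean",np.round(P[t][:,:2].mean(0)),"z",round(zt),"|all",np.round(cv2.minAreaRect(q[:,:2].astype(np.float32))[0]),round(cv2.minAreaRect(q[:,:2].astype(np.float32))[2],1),gr.sum())
im=cv2.imread("pics/w_rail.png")[60:310,180:360]; cv2.imwrite("pics/crop.png",cv2.resize(im,None,fx=2.4,fy=2.4,interpolation=cv2.INTER_CUBIC))
```

```text
floor 2611 [314. 101.] [496.6 351.5] [65. 67.] 2.5160717964172363
floor 2193 [315. 163.] [499.9 279.4] [61. 60.] 2.525895357131958
floor 1834 [315. 220.] [503.4 201.9] [60. 60.] 2.527204751968384
floor 1652 [314. 271.] [506.2 126.4] [61. 59.] 2.537231683731079
pad 1261 [315. 104.] [ 542.3 -136.7] [61. 60.] 1.7595570087432861
pad 1443 [314. 164.] [ 544.7 -212.7] [61. 60.] 1.7589447498321533
pad 908 [317. 217.] [ 547.3 -288.6] [62. 62.] 1.7578307390213013
pad 943 [316. 267.] [ 549.3 -363.6] [61. 62.] 1.7577236890792847
w_rail 1072 [311.  96.] top [ 539.9 -134.3] [37. 31.] 1.8 mean [ 540. -133.] z 61 |all [-222. -550.] 28.6 0
w_rail 122 [311. 116.] top [ 540.9 -155.5] [36.  1.] 1.8 mean [ 538. -155.] z 61 |all [-222. -569.] 28.4 0
w_rail 585 [312. 164.] top [ 542.4 -209.2] [28. 30.] 1.8 mean [ 542. -209.] z 59 |all [-216. -610.] 27.6 0
w_rail 1065 [311. 223.] top [ 543.2 -282. ] [33. 44.] 9.2 mean [ 543. -282.] z 62 |all [-223. -626.] 23.6 0
w_rail 712 [310. 280.] top [ 544.1 -362.8] [29. 30.] 1.8 mean [ 544. -362.] z 62 |all [-222. -669.] 21.0 173
scene0 665 [227. 251.] top [ 546.  -138.6] [45. 41.] 0.4 mean [ 544. -138.] z 61 |all [-234. -531.] 28.4 0
scene0 426 [190. 267.] top [ 549.1 -211.6] [30. 32.] 15.0 mean [ 546. -211.] z 59 |all [-232. -578.] 26.5 0
scene0 835 [149. 283.] top [ 550.3 -285.6] [38. 44.] 9.0 mean [ 548. -286.] z 62 |all [-228. -613.] 24.0 0
scene0 584 [103. 302.] top [ 549.1 -365.2] [29. 30.] 59.4 mean [ 548. -365.] z 62 |all [-225. -660.] 21.6 146
side0 716 [330. 300.] top [ 539.8 -141. ] [39. 40.] 2.7 mean [ 541. -139.] z 61 |all [-203. -559.] 29.5 0
side0 410 [351. 333.] top [ 541.5 -214.2] [30. 27.] 61.6 mean [ 543. -212.] z 59 |all [-208. -604.] 27.5 0
side0 822 [374. 369.] top [ 542.2 -288.3] [35. 42.] 9.3 mean [ 543. -288.] z 62 |all [-213. -623.] 24.0 0
side0 602 [400. 412.] top [ 544.  -366.7] [30. 28.] 32.8 mean [ 544. -367.] z 61 |all [-215. -668.] 21.6 150
```

View pics/crop.png

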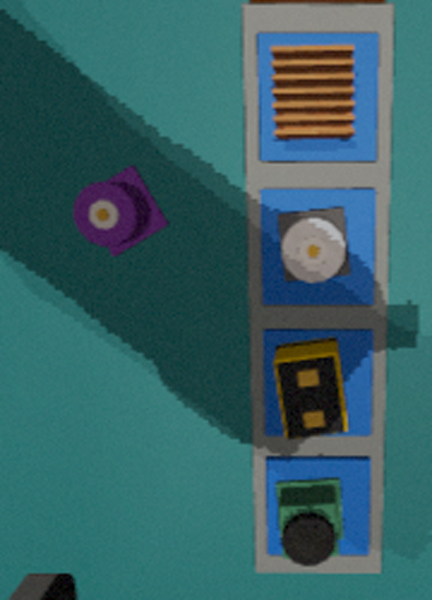

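The crop confirms the choice: the silver can on the blue pad at crop (313,248) is the motor, and the purple one at (103,213) is the decoy. I'll do the heatsink first.

```bash
cat > go.py <<'E'
from workcell import *
from h import *
import sys
PART={"heatsink":((542,-137.5),1.8,20,(507.4,125.8)),"motor":((544,-211.5),1.8,20,(504,201.5)),
      "battery":((545.5,-285.5),9.2,20,(501,277.8)),"joystick":((546,-365),3.5,18.5,(497.7,352.2))}
def run(n):
    (x,y),a,zg,(tx,ty)=PART[n]
    movep([x,y,130],R(a)); movel([x,y,zg],max_speed=120)
    clamp(); s=read_state(); print(n,"gap",s["finger_gap"],"F",s["gripper_force"],"t",s["time"])
    movel([x,y,125],max_speed=120); wait(0.1); s=read_state(); print(" lifted gap",round(s["finger_gap"],1),"F",round(s["gripper_force"],1))
    movel([tx,ty,125],R(2.5),max_speed=220)
    movel([tx,ty,zg+2],max_speed=100); wait(0.2)
    hit=movel([tx,ty,zg-5],max_speed=12,guard=4)
    print(" hit",hit,np.round(read_state()["eef_pos"],1)); open_gripper(); movel([tx,ty,130],max_speed=150); print(" t",read_state()["time"])
for n in sys.argv[1:]: run(n)
E
python3 go.py heatsink
python3 - <<'E'
from workcell import *
import cv2,pickle
c=camera("wrist"); cv2.imwrite("pics/w1.png",c["image"]); pickle.dump(c,open("w1.pkl","wb"))
c=camera("side"); cv2.imwrite("pics/s1.png",c["image"][100:450,150:500]); pickle.dump(c,open("side1.pkl","wb"))
E
```

```text
heatsink gap 37.458696643431516 F 60.40344536304474 t 6.2583
 lifted gap 37.2 F 60.0
 hit True [507.4 125.8  17.4]
 t 12.0
```

View pics/s1.png

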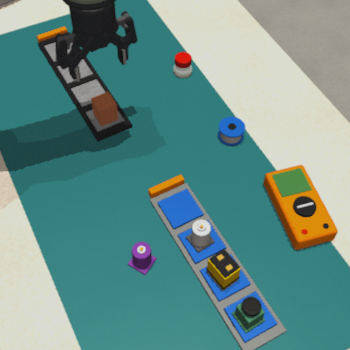

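The heatsink stands upright in the bay farthest from the tray's orange block, at crop (105,108), and the other parts are undisturbed. It touched down at the expected height of 17.4 mm, so I'll move the rest the same way.

```bash
python3 go.py motor && python3 go.py battery && python3 go.py joystick
python3 - <<'E'
from workcell import *
from h import *
movep([440,-100,330],R(2.5)); 
for n in ("scene","side"):
    c=camera(n); cv2.imwrite(f"pics/{n}2.png",c["image"]); P=np.nan_to_num(cloud(c),nan=-999)
    m=(P[...,2]>25)&(P[...,2]<75)&(abs(P[...,0]-503)<45)&(P[...,1]>90)&(P[...,1]<385)
    for b,a,cen in blobs(m):
        t=b&(P[...,2]>50); ys,xs=np.nonzero(t); r=cv2.minAreaRect(ray(c,np.c_[xs,ys],57).astype(np.float32))
        print(n,np.round(cen),np.round(r[0],1),np.round(r[1]),round(r[2],1),"z",np.round(np.percentile(P[t][:,2],[50,95]),1))
E
```

```text
motor gap 30.941491496197653 F 58.87061834335327 t 14.9917
 lifted gap 30.6 F 59.3
 hit True [504.  201.6  17.4]
 t 21.45
battery gap 33.34249085359441 F 60.058454275131226 t 24.8333
 lifted gap 32.9 F 59.5
 hit True [501.  277.8  17.4]
 t 31.9583
joystick gap 30.75953608238692 F 60.013774037361145 t 35.875
 lifted gap 30.8 F 59.4
 hit True [497.7 352.2  15.9]
 t 43.75
scene [421. 163.] [502.1 346.6] [26. 33.] 49.9 z [56.8 59.5]
scene [396. 173.] [507.3 273.6] [36. 49.] 2.4 z [56.5 59.1]
scene [368. 185.] [513.3 195.3] [27. 32.] 55.0 z [53.2 57.1]
scene [338. 196.] [513.2 122.7] [41. 44.] 3.3 z [55.8 58.8]
side [209. 134.] [497.  351.4] [19. 27.] 85.1 z [ 57.8 444.5]
side [239. 183.] [502.8 195.1] [32. 26.] 67.8 z [53.  56.8]
side [255. 207.] [506.6 120.8] [39. 42.] 2.2 z [55.2 58.8]
```

View pics/side2.png

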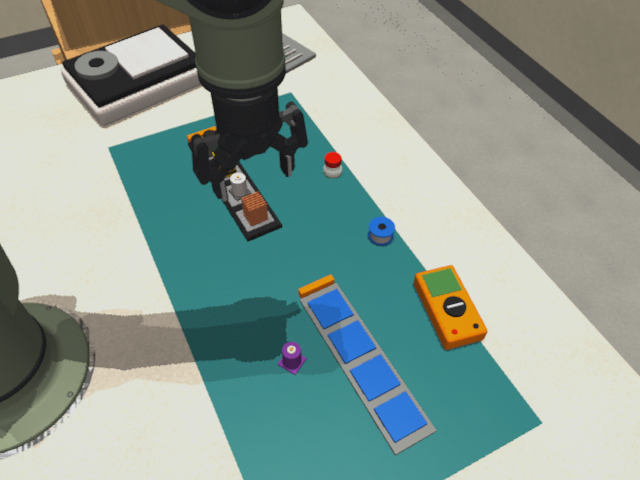

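The rail is empty, but the arm hides part of the tray, so I'll check the scene view.

```bash
python3 -c "
import cv2;i=cv2.imread('pics/scene2.png')[120:320,280:480];cv2.imwrite('pics/sc2c.png',cv2.resize(i,None,fx=3,fy=3,interpolation=cv2.INTER_CUBIC))"
```

```text
(no output)
```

View pics/sc2c.png

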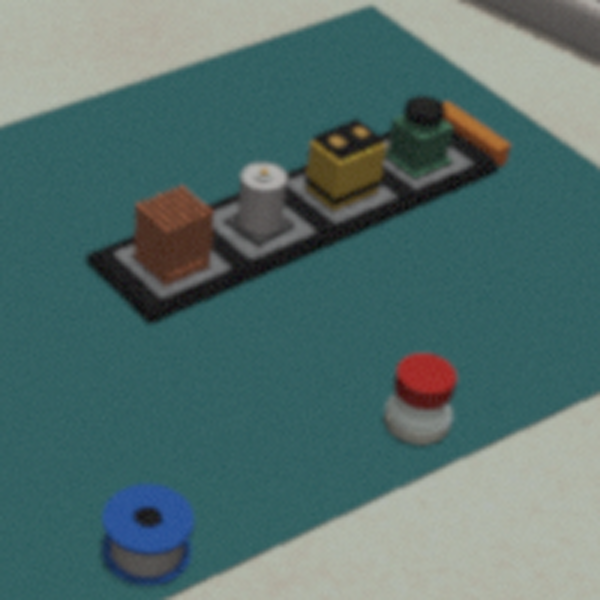

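All four parts stand upright and centred in their bays. From the orange block they run joystick (422,140), battery (345,165), motor (262,205), heatsink (173,235), which is the reverse of the rail. The jar and spool haven't moved.

```bash
python3 -c "
from workcell import *
print(finish_job())"
```

```text
the job is handed in; nothing more can be done
None
```

The job is handed in: all four parts stand upright in the tray in reverse order (joystick, battery, motor, heatsink from the orange block), and the camera checks show the spool, jar and multimeter where they were; no verdict was returned.

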